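# Clamp the table shakers into the transport rack

### The job

Pack the shakers for the catering run: unlock the rack's knob, pull the sprung clamp bar back and hook it sideways into its holding notch so that it stays open by itself, then stand every glass shaker that is on the table upright in the row between bar and fence. With all of them in, unhook the bar so that its spring clamps the shakers against the fence, and turn the knob back past its click to locked. Leave the other things on the table where they are.

Things in the scene. Friction and masses are not known exactly. Their poses are not given: they have to be found in the camera images.
- rack: grey fixed rack; plate 8 mm thick, x -100 to +80, y -260 to +260 mm, origin at table height; x points away from the robot, y along the row (to the robot's left), yaw within 0.2 rad. Far fence 38 mm high, inner face x +66 mm. Row: shaker centres within y -110 to +110 mm (room for four 72 mm apart), between kerbs 16 mm high at y -147 and +147. Bar parallel to the fence, z 21-37 mm, 12 mm thick, on the robot's side.
- rack_row (a point): middle of the row on the plate's top (rack x +20 mm, y 0, z 8 mm): a shaker centred at this x has 15 mm free to the fence and 15 mm to the bar when that is hooked in its notch (bar face at x -26 mm). Shut and empty, the bar leaves only 36 mm to the fence.
- bar_pull (a joint): opening of the clamp bar in m, along rack -x (towards the robot): 0 shut and empty, 0.026 when clamping shakers, 0.056 at rest in the holding notch, 0.074 fully back. A spring always pulls it shut: 6 N at 0, 12 N fully back. With the knob locked it stops at 0.030.
- bar_shift (a joint): sideways shift of the bar along rack +y in m: 0 in the plain slot, 0.018 at the notch. The slot is J-shaped: the bar shifts only while bar_pull is above 0.065; shifted fully and let go it springs back 8 mm into the notch (bar_pull 0.056) and stays. To unhook: pull above 0.066, shift to 0, let it go forward. Let go anywhere else it snaps shut.
- bar_handle (a point): grip point on the bar's handle, an upright black round post 22 mm in diameter, from 40 to 102 mm above the table at the bar's +y end; the point is 85 mm above the table and moves with the bar (shut: rack x +24, y +195 mm).
- lock_knob (a joint): angle of the locking knob at the rack's -y end, rad about the vertical: 0 locked, 1.4 unlocked, growing clockwise seen from above. A detent drives it to the nearer end; it clicks over at 0.7 and takes up to 0.1 N m. Its lug blocks the bar when locked, and it cannot reach locked while the bar is held open.
- knob_grip (a point): point on the knob's axis, 72 mm above the table (rack x -66, y -200 mm). The grip is a black upright bar 13 mm thick, 54 mm long, 54 to 86 mm above the table, over a disc 48 mm wide. It lies along this point's x axis (the rack's x when locked) and turns with the knob: pinch it across the point's y axis.
- shaker0: glass shaker jar with a domed steel top, a plain upright cylinder 62 mm in diameter and 85 mm tall, about 0.25 kg (heavy base), all shakers alike; origin at the centre of its underside, z up along it. Two to four shakers stand on the table at the start (an absent one is given as None from the start).
- shaker1: glass shaker jar with a domed steel top, a plain upright cylinder 62 mm in diameter and 85 mm tall, about 0.25 kg (heavy base), all shakers alike; origin at the centre of its underside, z up along it. Two to four shakers stand on the table at the start (an absent one is given as None from the start).
- shaker2: glass shaker jar with a domed steel top, a plain upright cylinder 62 mm in diameter and 85 mm tall, about 0.25 kg (heavy base), all shakers alike; origin at the centre of its underside, z up along it. Two to four shakers stand on the table at the start (an absent one is given as None from the start).
- shaker3: glass shaker jar with a domed steel top, a plain upright cylinder 62 mm in diameter and 85 mm tall, about 0.25 kg (heavy base), all shakers alike; origin at the centre of its underside, z up along it. Two to four shakers stand on the table at the start (an absent one is given as None from the start).
- tub: squat white closed tub, 90 mm in diameter, 50 mm tall, standing among the shakers; not part of the job, leave it. Origin at the centre of its underside.
- squeeze: squeeze bottle, 64 mm in diameter, 170 mm tall, behind the rack; leave it.
- scraper: dough scraper lying flat, about 90 by 150 mm, 20 mm high, origin under the blade; leave it.
- cutter: pizza wheel lying flat, 240 mm long, 24 mm high; leave it.
- ramekin: small white bowl, 90 mm wide, 45 mm high; leave it.
- spoon: steel spoon lying flat, 260 mm long; leave it.
Not all that is in view belongs to the job. What is shaped like the shaker2 but orange is not meant.

How it is judged:
On the way, in this order (a step that is already met when the one before it is completed fails the run):
1. the knob is unlocked, past its click (value of joint lock_knob above 1.2 rad), for 0.2 s.
2. the bar rests in its holding notch (bar_pull 0.052 to 0.060, bar_shift above 0.013) (value of joint bar_pull between 0.052 and 0.06 m and value of joint bar_shift above 0.013 m), for 0.4 s.
3. all shakers stand upright and released in the row, the bar still in its notch (all of step 2 and x of shaker0 in the frame of rack between -0.006 and 0.046 m and y of shaker0 in the frame of rack between -0.118 and 0.118 m and z of shaker0 in the frame of rack between 0.002 and 0.016 m and angle between each of shaker0, shaker1, shaker2, shaker3's own z axis and vertical below 0.12 rad and contact force between the fingers and shaker0 below 0.3 N and x of shaker1 in the frame of rack between -0.006 and 0.046 m and y of shaker1 in the frame of rack between -0.118 and 0.118 m and z of shaker1 in the frame of rack between 0.002 and 0.016 m and contact force between the fingers and shaker1 below 0.3 N and x of shaker2 in the frame of rack between -0.006 and 0.046 m and y of shaker2 in the frame of rack between -0.118 and 0.118 m and z of shaker2 in the frame of rack between 0.002 and 0.016 m and contact force between the fingers and shaker2 below 0.3 N and x of shaker3 in the frame of rack between -0.006 and 0.046 m and y of shaker3 in the frame of rack between -0.118 and 0.118 m and z of shaker3 in the frame of rack between 0.002 and 0.016 m and contact force between the fingers and shaker3 below 0.3 N), for 0.3 s.
4. the bar is unhooked and clamps the shakers against the fence (value of joint bar_pull between 0.021 and 0.0295 m and value of joint bar_shift below 0.006 m and x of shaker0 in the frame of rack between 0.025 and 0.045 m and y of shaker0 in the frame of rack between -0.118 and 0.118 m and z of shaker0 in the frame of rack between 0.002 and 0.016 m and angle between each of shaker0, shaker1, shaker2, shaker3's own z axis and vertical below 0.12 rad and contact force between the fingers and shaker0 below 0.3 N and x of shaker1 in the frame of rack between 0.025 and 0.045 m and y of shaker1 in the frame of rack between -0.118 and 0.118 m and z of shaker1 in the frame of rack between 0.002 and 0.016 m and contact force between the fingers and shaker1 below 0.3 N and x of shaker2 in the frame of rack between 0.025 and 0.045 m and y of shaker2 in the frame of rack between -0.118 and 0.118 m and z of shaker2 in the frame of rack between 0.002 and 0.016 m and contact force between the fingers and shaker2 below 0.3 N and x of shaker3 in the frame of rack between 0.025 and 0.045 m and y of shaker3 in the frame of rack between -0.118 and 0.118 m and z of shaker3 in the frame of rack between 0.002 and 0.016 m and contact force between the fingers and shaker3 below 0.3 N), for 0.3 s.
5. the knob is back to locked (value of joint lock_knob below 0.2 rad), for 0.2 s.
At the end, for the whole second after the job is handed in: every shaker stands upright (7 degrees) and still in the row against the fence (within 10 mm) and within 118 mm of the row's middle; the bar is out of its notch and clamps them (bar_pull 0.021 to 0.0295, bar_shift below 0.006); the knob is locked (below 0.2 rad) (all of step 4 and value of joint lock_knob below 0.2 rad and linear speed of each of shaker0, shaker1, shaker2, shaker3 below 0.02 m/s); the robot touches nothing.
It fails at once if one of the other things on the table is moved more than 50 mm (distance of any of tub, squeeze, scraper, cutter, ramekin, spoon from where it was at the start of the episode above 0.05 m).
Of shaker0, shaker1, shaker2, shaker3 only 2 to 4 are there at a start; the rules pass over those that are not, and their reading is None.
At some moment in a run one of shaker0, shaker1, shaker2, shaker3 may be knocked a few centimetres aside while the robot is not near it.
Once in a run the grip may slacken for a moment while it holds something.
It also fails if it takes over 210 s, if anything falls off the work surface, if the arm or the gripper's body presses on something with over 40 N, if the wrist force passes 120 N, or if a joint passes its speed limit or range.

### The arm

A 6-joint arm with a two-finger parallel gripper is mounted at the origin on the work surface. World frame = base frame: x ahead of the robot, y to its left, z up, the work surface at z = 0. Lengths are in m, angles in rad, forces in N, time in s.
With the tool pointing down it reaches from about 0.3 to 0.825 m from the base axis. Payload 5.4 kg.
Tool frame: the origin (TCP) lies at the very end of the fingers, on their centre line; the grasp point (between the pads) lies 19 mm behind it; z points along the fingers, y is the line along which they close (so a half turn about z gives the same grasp; the last joint's range is limited). The gripper opens to 92 mm and grips with 3 to 60 N. Pads are 20 mm wide; open, the fingers measure 128 mm over their backs; the gripper's body (75 mm by 189 mm) begins 69 mm behind the grasp point.
Start: joints at [-1.314, 0.158, 1.597, -0, 1.386, -0.21], TCP at [0.259, -0.513, 0.215] pointing down, gripper open.
Joint ranges: [-2.91, 2.91], [-0.94, 2.29], [0.18, 2.7], [-1.29, 4.43], [0.17, 2.64], [-3, 3]. Speed limits (rad/s): [2.57, 2.57, 3.14, 3.14, 3.14, 3.14].

### API

Orientations are given as a unit quaternion [w, x, y, z].
In Python, from plant import r, jaws, imaging, nets, telemetry gives the robot as it stands. Calls block until the motion is done:
- r.goto(position, orientation): joint-space move of the TCP to a pose.
- r.move_linear(position, speed=0.15, attitude=None, f_stop=None): straight line of the TCP; attitude=None keeps the orientation; speed is the mean speed in m/s. With f_stop (N) it stops when the force on the tool has changed by that much, and returns True; else False.
- r.goto_joints(angles): joint-space move.
- jaws.set_gripper(opening): finger opening in m; the grip force is fixed at half the most; returns when the fingers have stopped.
- r.hold(seconds).
- r.ik(position, orientation): joint angles nearest the present ones, or None.
- imaging.read_camera(name): name is "scene" or "top" or "wrist"; returns a dict with "image" (480x640x3 uint8, red, green, blue), "camera_matrix" (3x3 intrinsics, pixels), "eye" and "orientation" of the camera in the world. Camera axes: x right, y down, z forward; pixel columns grow to the right and rows downward; lengths in m; the calibration is good to about 2 mm. A picture is of the moment at which its call begins. There is no depth.
A pose or a line that the arm cannot do raises r.PlanningError and nothing moves.
- r.hand_in(): hands the job in; it is judged then, once.
Trained networks look in a picture, given as the dict that the camera call returned (one of the last four; its "shot" number tells which), for a name from the list of things; names that differ only in an ending like _2 or _b are one class to them, and where a whole thing is asked for, a point or a joint stands for the part that bears it (a point fixed in the world has none). Each returns a list of dicts, best first, with "p" (0 to 1); they miss things now and then, are a little off and sometimes report something else, mostly with a low value. They report only what shows in the picture. A call takes as long as a camera call. They do not tell look-alikes from the thing itself.
- nets.outline_of(thing, picture): "pixels" (480x640 bool, what is visible of it) and "extent" ([left, top, width, height] in pixels, round what is visible of it).
- nets.pinpoint(thing, picture): "point" ([column, row] in pixels: a listed point, or the origin of a listed thing).
Readings, each from a call of its own:
- telemetry.read_t(): time.
- telemetry.read_joint_positions(): joint angles.
- telemetry.read_qd(): joint speeds.
- telemetry.read_joint_torque(): joint torques, N m.
- telemetry.read_tcp_pos(): TCP position.
- telemetry.read_tool_rot(): TCP orientation.
- telemetry.read_ft_force(): force on the tool from outside, world axes, zero at the start.
- telemetry.read_wrist_torque(): the same for the moment, N m.
- telemetry.read_width(): finger opening in m.
- telemetry.read_grip_force(): force on a finger pad.
Only numpy, scipy, OpenCV 4.12 (cv2) and the standard library are available. Lean on these libraries where they do the work, as an engineer would, in place of code of your own. Each camera call takes 0.05 s, during which the arm holds its last target. There are 200 camera calls.

## Working session

There is one attempt and no reset: what is moved stays moved. The work goes in short steps, each a Python script; the robot and the scene stay as the last script left them, time stands still between calls to the robot, and variables do not carry over. Pictures are saved under pics/ and viewed, at most 14 in all, crops included, and the job is handed in when it is done.

```bash
ls; mkdir -p pics
cat > h.py <<'E'
import numpy as np, cv2
from scipy.spatial.transform import Rotation as R
from plant import r, jaws, imaging, nets, telemetry
def q(yaw):  # tool down; tool y axis (closing) at angle yaw+90deg.. see axes
    m=R.from_euler('z',yaw)*R.from_euler('x',np.pi); x=m.as_quat(); return [x[3],x[0],x[1],x[2]]
def ray(p,uv):
    K=np.array(p["camera_matrix"]); o=p["orientation"]; Rm=R.from_quat([o[1],o[2],o[3],o[0]]).as_matrix()
    d=Rm@np.linalg.solve(K,[uv[0],uv[1],1.]); return np.array(p["eye"]),d
def at(p,uv,z):
    e,d=ray(p,uv); return e+d*(z-e[2])/d[2]
def proj(p,X):
    K=np.array(p["camera_matrix"]); o=p["orientation"]; Rm=R.from_quat([o[1],o[2],o[3],o[0]]).as_matrix()
    c=K@(Rm.T@(np.asarray(X)-np.array(p["eye"]))); return c[:2]/c[2]
def save(p,n,box=None,s=1):
    im=p["image"][:,:,::-1]
    if box: im=im[box[1]:box[3],box[0]:box[2]]
    cv2.imwrite("pics/"+n,cv2.resize(im,None,fx=s,fy=s,interpolation=cv2.INTER_CUBIC))
E
python3 - <<'E'
from h import *
np.set_printoptions(precision=3,suppress=True)
print(telemetry.read_tool_rot(), q(0))
for c in ("top","scene"):
    p=imaging.read_camera(c); save(p,c+"0.png"); print(c,p["eye"],p["orientation"])
    for n,z in (("rack",0),("rack_row",.008),("bar_handle",.085),("knob_grip",.072),("shaker0",0),("tub",0),("squeeze",0),("scraper",0),("cutter",0),("ramekin",0),("spoon",0)):
        for d in nets.pinpoint(n,p)[:6]:
            print(n,round(d["p"],2),np.array(d["point"]),at(p,d["point"],z))
print(telemetry.read_t())
E
```

```text
pics
[-0.001  0.973  0.231 -0.   ] [np.float64(6.123233995736766e-17), np.float64(1.0), np.float64(0.0), np.float64(0.0)]
top [0.308 0.021 1.382] [ 0.078 -0.696  0.709 -0.08 ]
rack 0.78 [279.8 260.2] [0.547 0.128 0.   ]
rack_row 0.58 [278.5 253.3] [0.567 0.131 0.008]
bar_handle 0.97 [208.6 264.7] [0.523 0.32  0.085]
knob_grip 0.61 [348.  264.2] [ 0.52  -0.071  0.072]
shaker0 0.89 [383.3 223.3] [ 0.656 -0.187  0.   ]
shaker0 0.87 [434.8 186.9] [ 0.769 -0.353  0.   ]
shaker0 0.82 [415.3 258.3] [ 0.546 -0.278  0.   ]
shaker0 0.74 [452.  294.1] [ 0.437 -0.379  0.   ]
shaker0 0.69 [449.6 252.6] [ 0.562 -0.382  0.   ]
shaker0 0.68 [414.2 221.8] [ 0.659 -0.282  0.   ]
tub 0.9 [410.1 294.4] [ 0.439 -0.256  0.   ]
squeeze 0.66 [321.8 182. ] [ 0.791 -0.003  0.   ]
squeeze 0.57 [205.8 257.6] [0.559 0.349 0.   ]
scraper 0.85 [509.7 304. ] [ 0.406 -0.546  0.   ]
cutter 0.96 [128.8 313.7] [0.397 0.568 0.   ]
ramekin 0.87 [376.4 179.8] [ 0.796 -0.173  0.   ]
ramekin 0.37 [413.1 257.4] [ 0.549 -0.271  0.   ]
spoon 0.55 [507.7 255.6] [ 0.549 -0.555  0.   ]
spoon 0.5 [278.8 257.7] [0.555 0.131 0.   ]
scene [ 1.842 -0.238  1.314] [-0.304  0.708  0.585 -0.253]
1.2
```

View pics/top0.png

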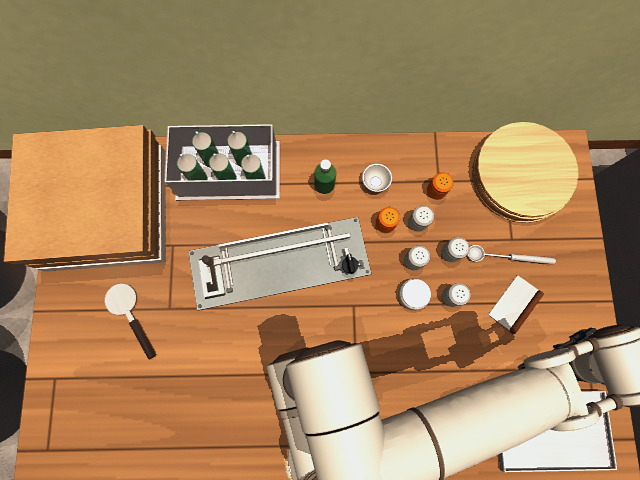

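View pics/scene0.png

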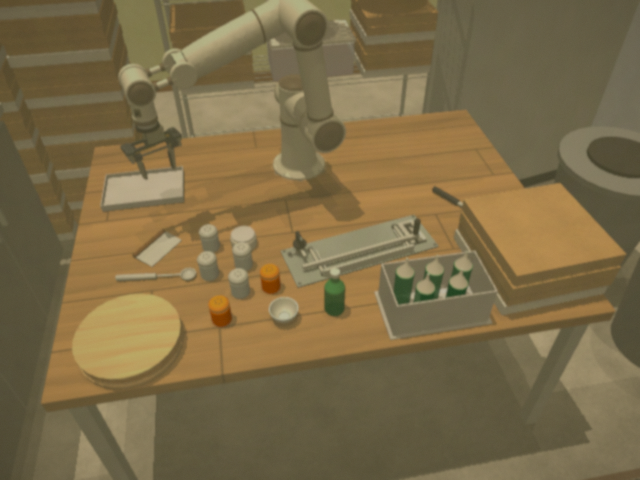

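Top view: four steel/glass shakers at (423,217), (418,257), (457,248) and (459,294). The orange look-alikes at (388,219) and (440,185) are not meant, and the white tub is at (415,294). The rack's corners are near (189,250), (357,218), (371,272) and (198,309). Next I fit the rack pose and confirm it in an enlarged crop.

Run:
```python
from h import *
from scipy.optimize import least_squares
np.set_printoptions(precision=3,suppress=True)
p=imaging.read_camera("top")
m=nets.outline_of("rack",p)[0]; print(m["p"],m["extent"])
c=max(cv2.findContours(m["pixels"].astype(np.uint8),0,1)[0],key=cv2.contourArea)[:,0,:].astype(float)
h=cv2.convexHull(c.astype(np.float32))
W=np.array([at(p,x,.008)[:2] for x in c],np.float32)
rc=cv2.minAreaRect(W); print(rc)
# robust fit of plate rectangle to contour in the world
def f(v):
    cc,s=np.cos(v[2]),np.sin(v[2]); l=(W-v[:2])@np.array([[cc,-s],[s,cc]])
    d=np.abs(l-[-.01,0])-[.09,.26]; return np.where(d.max(1)>0,np.hypot(*np.maximum(d,0).T),d.max(1))
s=least_squares(f,[.54,.13,.19],loss="soft_l1",f_scale=.003); v=s.x; print(v,np.abs(f(v)).mean())
Rk=lambda a:np.r_[R.from_euler('z',v[2]).apply(a)[:2]+v[:2],a[2]]
im=p["image"][:,:,::-1].copy(); k=3; box=(180,160,440,320)
big=cv2.resize(im[box[1]:box[3],box[0]:box[2]],None,fx=k,fy=k,interpolation=cv2.INTER_CUBIC)
P=lambda a:tuple(int(t) for t in (proj(p,Rk(np.array(a)))-box[:2]+.5)*k)
cs=[(-.1,-.26,.008),(.08,-.26,.008),(.08,.26,.008),(-.1,.26,.008)]
for a,b in zip(cs,cs[1:]+cs[:1]): cv2.line(big,P(a),P(b),(0,0,255),1)
for a in [(.024,.195,.102),(.024,.195,.04),(-.066,-.2,.086),(.066,-.1,.038),(.066,.1,.038)]: cv2.circle(big,P(a),3,(0,255,0),1)
cv2.imwrite("pics/fit.png",big); print(Rk(np.array([.024,.195,.085])),Rk(np.array([-.066,-.2,.072])))
for d in nets.outline_of("shaker0",p):
    b=d["extent"]; px=p["image"][d["pixels"]]; print(round(d["p"],2),b,px.mean(0))
```

```text
0.81 [189.5, 215.6, 183.3, 93.3]
((0.5413069128990173, 0.12930886447429657), (0.18295885622501373, 0.5205016732215881), 10.747734069824219)
[0.551 0.131 0.187] 0.001517244293283515
[0.538 0.327 0.085] [ 0.523 -0.078  0.072]
0.91 [408.0, 206.6, 28.7, 24.0] [170.651 164.11  152.871]
0.83 [445.6, 279.7, 27.2, 29.5] [176.016 170.089 159.818]
0.83 [427.3, 170.1, 27.7, 30.1] [178.197  93.057  22.601]
0.76 [441.2, 238.8, 27.1, 24.5] [170.986 165.107 154.329]
0.76 [375.1, 208.6, 27.9, 23.8] [189.184 102.761  25.636]
0.6 [405.2, 245.1, 26.8, 28.2] [173.9   165.854 154.199]
```

View pics/fit.png

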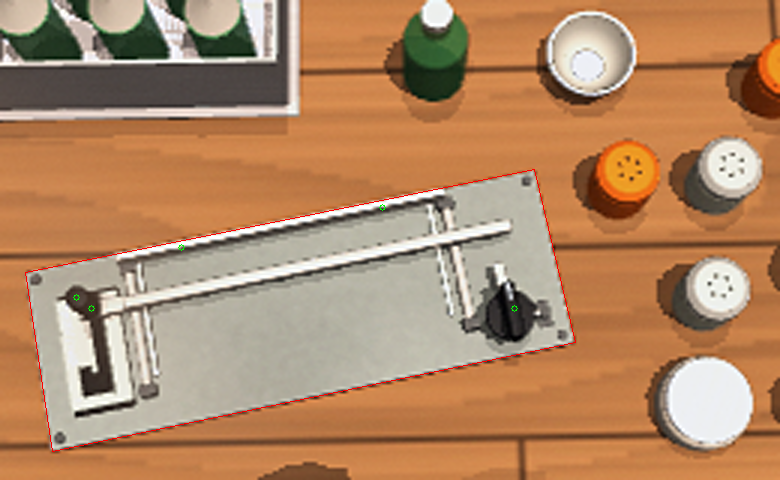

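The overlay fits the plate edges, the knob and the handle post (about (77,300) in the crop). The orange shaker at (625,170) is clearly distinct from the steel ones. Rack pose: (0.551, 0.131), yaw 0.187. Next I unlock the knob.

```bash
cat >> h.py <<'E'
V=(.551,.131,.187)
def rk(x,y,z): return np.r_[R.from_euler('z',V[2]).apply([x,y,0])[:2]+V[:2],z]
def tol(w):  # world -> rack xy
    return R.from_euler('z',-V[2]).apply([w[0]-V[0],w[1]-V[1],0])[:2]
def best(pos,yaw,j6=0.):  # equivalent yaw (half turn) whose last joint is nearest j6
    j1=np.arctan2(pos[1],pos[0]); c=[yaw+k*np.pi for k in(-2,-1,0,1,2)]
    return min(c,key=lambda a:abs(j1+np.pi/2-a-j6))
def knob(a0,a1):
    g=rk(-.066,-.2,.058); up=g+[0,0,.09]
    y0=best(g,V[2]-.7)+.7-a0; y1=y0+a0-a1
    r.goto(up,q(y0)); jaws.set_gripper(.04); r.move_linear(g,.08,f_stop=15)
    print("knob z",telemetry.read_tcp_pos()); jaws.set_gripper(0); print("w",telemetry.read_width(),telemetry.read_grip_force())
    for y in np.linspace(y0,y1,6)[1:]: r.goto(g,q(y))
    print("tq",telemetry.read_wrist_torque()); jaws.set_gripper(.04); r.hold(.3); r.move_linear(up,.15)
E
python3 - <<'E'
from h import *
np.set_printoptions(precision=3,suppress=True)
p=rk(-.066,-.2,.2); r.goto(p,q(best(p,V[2]-.7)+.7))
knob(0,1.42)
jaws.set_gripper(.06)
h=rk(.024,.195,.2); y=best(h,V[2]+np.pi/2)
r.goto(h,q(y)); p=imaging.read_camera("wrist"); save(p,"w1.png")
for d in nets.pinpoint("bar_handle",p)[:2]: print(d["p"],d["point"],at(p,d["point"],.085),h)
p=imaging.read_camera("top"); save(p,"k1.png",(300,220,400,300),5); print(telemetry.read_t())
E
```

```text
knob z [ 0.524 -0.078  0.059]
w 0.01272147270536902 30.00055432319641
tq [0.574 0.68  0.347]
0.77 [325.4, 233.8] [0.54  0.328 0.085] [0.538 0.327 0.2  ]
11.8333
```

View pics/k1.png

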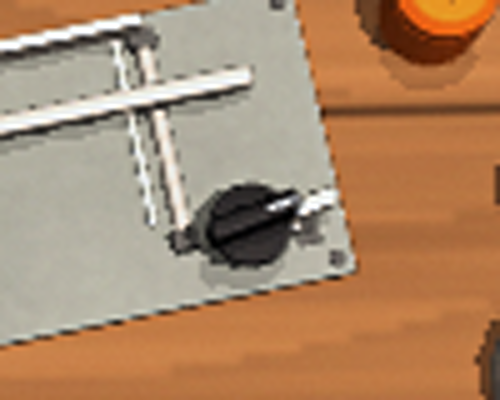

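View pics/w1.png

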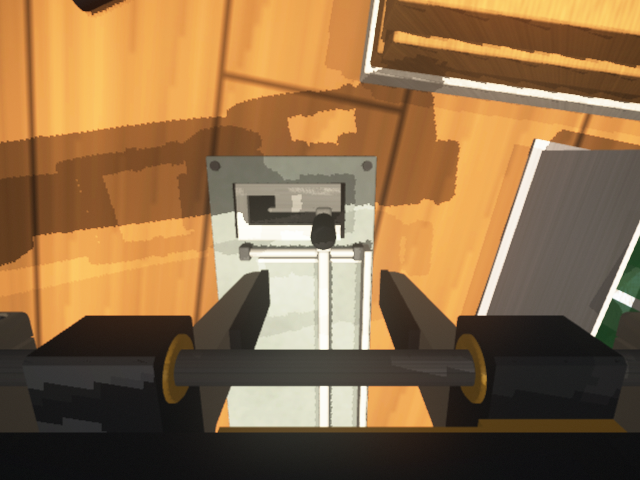

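The knob's grip now lies along the rack's y (pointer at (300,205) in the crop), so it is unlocked. The wrist view shows the handle post at (323,230), which the networks place within 2 mm of the estimate. Next I pull and hook the bar.

```bash
cat >> h.py <<'E'
def hx(pull,shift,z=.066): return rk(.024-pull,.195+shift,z)
def bar(path,start):
    h=hx(*start); y=best(h,V[2]+np.pi/2); up=h+[0,0,.1]
    r.goto(up,q(y)); jaws.set_gripper(.06); r.move_linear(h,.1,f_stop=15); jaws.set_gripper(0)
    print("w",telemetry.read_width())
    for a in path:
        r.move_linear(hx(*a),.06); print(a,tol(telemetry.read_tcp_pos()),telemetry.read_width(),R.from_euler('z',-V[2]).apply(telemetry.read_ft_force()))
    jaws.set_gripper(.06); r.hold(.3); r.move_linear(hx(*path[-1],.17),.15)
def seebar(n):
    p=imaging.read_camera("top"); save(p,n,(180,200,390,320),3.5)
    for d in nets.pinpoint("bar_handle",p)[:1]: print("handle pull/shift",d["p"],(tol(at(p,d["point"],.085))-[.024,.195])*[-1,1])
E
python3 - <<'E'
from h import *
np.set_printoptions(precision=3,suppress=True)
bar([(.035,0),(.071,0),(.071,.019),(.057,.019)],(0,0))
h=rk(-.05,0,.35); r.goto([.4,-.3,.35],q(best([.4,-.3],0)))
seebar("b1.png"); print(telemetry.read_t())
E
```

```text
w 0.021328586232268715
(0.035, 0) [-0.009  0.195] 0.02147043585939005 [ 8.521  1.503 -6.453]
(0.071, 0) [-0.044  0.195] 0.0212647124836291 [11.312  2.199 -8.307]
(0.071, 0.019) [-0.044  0.213] 0.021520478537090264 [11.63  -3.117 -6.804]
(0.057, 0.019) [-0.032  0.213] 0.021333512757791873 [ 2.705 -5.867 -0.955]
handle pull/shift 0.73 [0.064 0.015]
20.7917
```

View pics/b1.png

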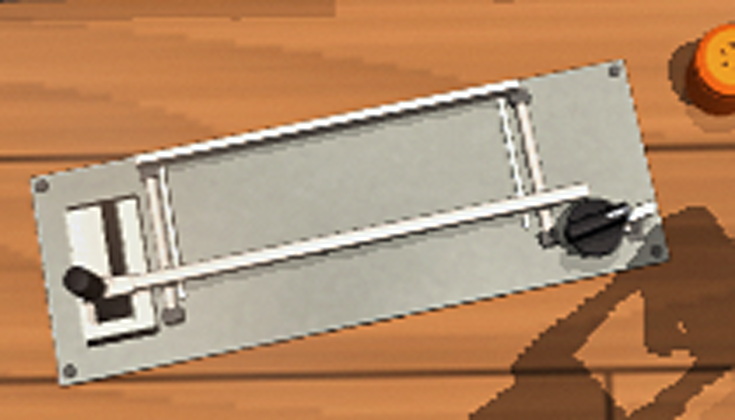

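The bar is hooked: the handle sits at (82,283) in the notch's side branch, and the bar lies parallel to the fence. Next I pick the first shaker, using a top view, then a close wrist look, then the grasp.

```bash
cat >> h.py <<'E'
TUB=(.439,-.256)
def shakers(p,pmin=.3):
    """steel shakers in a picture: (xy, is in rack)"""
    out=[]
    for d in nets.pinpoint("shaker0",p):
        if d["p"]<pmin: continue
        w=at(p,d["point"],0.); inr=abs(tol(w)[1])<.16 and -.1<tol(w)[0]<.1
        if inr: w=at(p,d["point"],.008)
        u,v=proj(p,[w[0],w[1],.07]).astype(int)
        if not(3<u<637 and 3<v<477): continue
        c=p["image"][v-3:v+4,u-3:u+4].reshape(-1,3).astype(float).mean(0)
        out.append((w[:2],inr,c[0]-c[2]>70,d["p"]))
    return out
def clear(c,obs,half=.062):
    """best pinch yaw: clearance of both open fingers (boxes) from the obstacles (xy, radius)"""
    res=[]
    for a in np.arange(0,np.pi,.05):
        m=9
        for o,rad in obs:
            l=R.from_euler('z',-a).apply([*(np.array(o)-c),0])[:2]
            d=np.hypot(max(abs(l[0])-.013,0),max(abs(abs(l[1])-half+.015)-.015,0)); m=min(m,d-rad)
        res.append((m,a))
    return max(res)
def wristfix(c):
    p=imaging.read_camera("wrist"); s=[x for x in shakers(p) if not x[2] and np.hypot(*(x[0]-c))<.03]
    if s: s=min(s,key=lambda x:np.hypot(*(x[0]-c))); return s[0]
    return None
PZ=.04
def pick(c,obs):
    m,a=clear(c,obs); y=best(c,a); print("pick",c,"clear %.3f yaw %.2f"%(m,a))
    r.goto([*c,.24],q(y)); jaws.set_gripper(.088)
    w=wristfix(c); print("wrist",w)
    if w is not None: c=(c+2*w)/3
    m,a=clear(c,obs); y=best(c,a)
    r.move_linear([*c,.13],.2,q(y)); hit=r.move_linear([*c,PZ],.1,f_stop=8)
    if hit:
        print("HIT",telemetry.read_tcp_pos()); r.move_linear([*c,.2],.15); return False
    jaws.set_gripper(.03); print("w",telemetry.read_width())
    r.move_linear([*c,.18],.15); r.hold(.1); print("w",telemetry.read_width()); return telemetry.read_width()>.055
def place(sy):
    t=rk(.02,sy,PZ+.008); y=best(t,V[2]+np.pi/2)
    r.move_linear([*t[:2],.18],.2,q(y))
    if telemetry.read_width()<.055: print("LOST"); return False
    r.move_linear(t+[0,0,.012],.15); print("w",telemetry.read_width())
    hit=r.move_linear(t-[0,0,.003],.03,f_stop=6); print("down",hit,telemetry.read_tcp_pos()[2]-t[2])
    jaws.set_gripper(.082); r.move_linear([*t[:2],.2],.15); return True
def listing():
    p=imaging.read_camera("top"); s=shakers(p)
    for x in s: print("  ",x[0],"rack" if x[1] else "", tol(x[0]) if x[1] else "","ORANGE" if x[2] else "",round(x[3],2))
    return p,s
E
cat > one.py <<'E'
from h import *
import sys
np.set_printoptions(precision=3,suppress=True)
sy=float(sys.argv[1]); near=np.array([float(x) for x in sys.argv[2:4]])
t=rk(.02,sy,.25); r.goto(t,q(best(t,V[2]+np.pi/2)))
p,s=listing()
free=[x for x in s if not x[1] and not x[2]]
c=min(free,key=lambda x:np.hypot(*(x[0]-near)))[0]
obs=[(x[0],.031) for x in s if not x[1] and x[0] is not c]+[(TUB,.045)]
if pick(c,obs): place(sy)
p,s=listing(); save(p,"after_%s.png"%sys.argv[1],(180,160,540,330),2.2); print(telemetry.read_t(), telemetry.read_ft_force())
E
python3 one.py 0.108 .659 -.282
```

```text
[ 0.658 -0.286]    0.89
   [ 0.439 -0.381]    0.88
   [ 0.547 -0.269]    0.7
   [ 0.557 -0.38 ]    0.69
   [ 0.649 -0.197]   ORANGE 0.68
   [ 0.762 -0.353]   ORANGE 0.56
pick [ 0.658 -0.286] clear 0.035 yaw 2.15
wrist [ 0.657 -0.292]
w 0.06177891262085071
w 0.06161227727494543
w 0.06164050736370612
down True 0.00011463903097452821
   [ 0.436 -0.378]    0.94
   [ 0.544 -0.264]    0.82
   [ 0.655 -0.195]   ORANGE 0.79
   [ 0.76  -0.352]   ORANGE 0.73
   [ 0.564 -0.388]    0.68
   [0.563 0.256] rack [0.035 0.121]  0.66
35.0083 [-0.27   0.86  -0.114]
```

View pics/after_0.108.png

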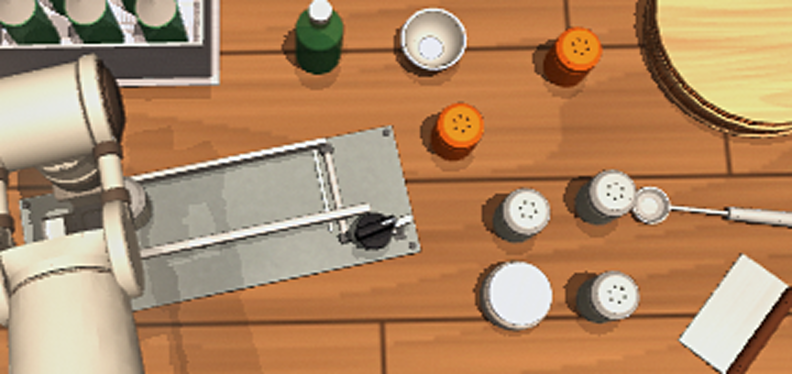

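The first shaker stands in the row, partly hidden by the arm at (133,205). Three steel shakers remain, at (525,210), (612,192) and (613,295) in the crop. I continue.

```bash
python3 one.py 0.036 .545 -.267 && python3 one.py -0.036 .562 -.385
```

```text
[ 0.437 -0.38 ]    0.9
   [ 0.558 -0.381]    0.85
   [ 0.765 -0.354]   ORANGE 0.85
   [ 0.659 -0.194]   ORANGE 0.68
   [ 0.543 -0.268]    0.67
   [0.555 0.249] rack [0.026 0.116]  0.6
pick [ 0.543 -0.268] clear 0.035 yaw 2.55
wrist [ 0.54 -0.27]
w 0.06170948493918723
w 0.06145665784447363
w 0.06175058538301308
down True 0.0001484330648684959
   [ 0.434 -0.382]    0.85
   [ 0.659 -0.188]   ORANGE 0.84
   [ 0.571 -0.39 ]    0.83
   [0.561 0.247] rack [0.032 0.112]  0.68
   [ 0.757 -0.36 ]   ORANGE 0.59
   [0.572 0.17 ] rack [0.028 0.034]  0.42
46.4917 [-0.099  1.238 -0.13 ]
   [ 0.654 -0.193]   ORANGE 0.95
   [ 0.439 -0.373]    0.76
   [ 0.563 -0.384]    0.75
   [ 0.764 -0.36 ]   ORANGE 0.72
   [0.571 0.245] rack [0.041 0.108]  0.71
pick [ 0.563 -0.384] clear 0.085 yaw 3.05
wrist [ 0.566 -0.384]
w 0.06144469685146595
w 0.061509070010279505
w 0.06179898130063413
down True 0.00020987496448811316
   [ 0.435 -0.38 ]    0.94
   [ 0.761 -0.359]   ORANGE 0.89
   [ 0.663 -0.196]   ORANGE 0.69
   [0.562 0.247] rack [0.033 0.112]  0.68
   [0.576 0.167] rack [0.031 0.031]  0.53
58.3333 [-0.728  0.219 -0.275]
```

```bash
python3 one.py -0.108 .437 -.38
python3 - <<'E'
from h import *
np.set_printoptions(precision=3,suppress=True)
r.goto([.4,-.3,.35],q(best([.4,-.3],0)))
seebar("row.png"); listing(); print(telemetry.read_t())
E
```

```text
[ 0.658 -0.196]   ORANGE 0.93
   [ 0.768 -0.362]   ORANGE 0.89
   [0.559 0.249] rack [0.03  0.115]  0.87
   [ 0.432 -0.377]    0.74
   [0.573 0.167] rack [0.028 0.032]  0.61
   [0.58  0.098] rack [ 0.023 -0.038]  0.4
pick [ 0.432 -0.377] clear 0.067 yaw 1.50
wrist [ 0.433 -0.376]
w 0.06190587009142682
w 0.06160391578683412
w 0.06146328838478532
down True 0.0001221464687264362
   [0.563 0.247] rack [0.034 0.112]  0.9
   [ 0.762 -0.362]   ORANGE 0.9
   [ 0.657 -0.193]   ORANGE 0.72
   [0.57  0.167] rack [0.025 0.031]  0.61
   [0.581 0.099] rack [ 0.023 -0.037]  0.47
69.7833 [0.057 0.757 0.538]
handle pull/shift 0.64 [0.062 0.014]
   [0.567 0.166] rack [0.023 0.032]  0.95
   [ 0.657 -0.195]   ORANGE 0.94
   [ 0.763 -0.354]   ORANGE 0.86
   [0.566 0.252] rack [0.038 0.116]  0.78
   [0.594 0.018] rack [ 0.022 -0.119]  0.65
   [0.579 0.093] rack [ 0.021 -0.042]  0.56
71.4917
```

View pics/row.png

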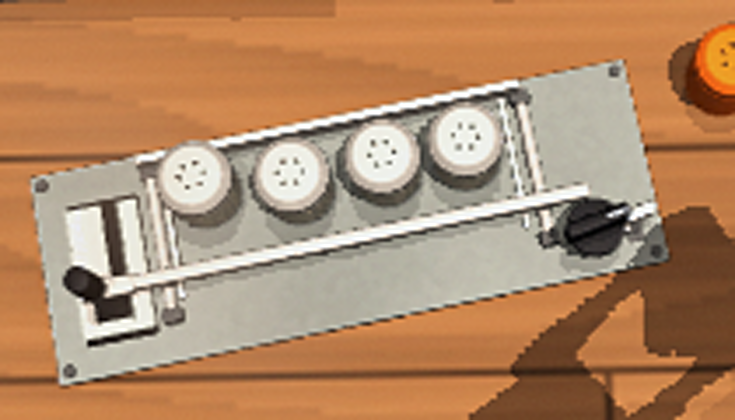

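All four stand in the row, with lids at (195,178), (290,177), (378,157) and (463,138) in the crop. The leftmost has shifted towards the fence and +y. I measure the lids to check the ±118 mm limit.

Run:
```python
from h import *
np.set_printoptions(precision=4,suppress=True)
p=imaging.read_camera("top"); save(p,"row3.png",(180,200,390,320),3.5)
g=cv2.cvtColor(p["image"],cv2.COLOR_RGB2GRAY)[200:320,180:390]
g=cv2.resize(g,None,fx=4,fy=4,interpolation=cv2.INTER_CUBIC)
c=cv2.HoughCircles(g,cv2.HOUGH_GRADIENT,1.5,50,param1=120,param2=30,minRadius=30,maxRadius=52)
for u,v,rad in c[0]: print(u/4+180,v/4+200,rad/4,tol(at(p,(u/4+180-.4,v/4+200-.4),.085)))
for d in nets.outline_of("shaker0",p):
    # outline fit: silhouette of the cylinder vs rack pose by pixel IoU
    m=d["pixels"]; 
    def sil(x,y):
        w=rk(x,y,0); th=np.linspace(0,2*np.pi,40)
        P=[proj(p,[w[0]+rr*np.cos(t),w[1]+rr*np.sin(t),z]) for z,rr in((.008,.031),(.08,.031)) for t in th]
        k=np.zeros(m.shape,np.uint8); cv2.fillConvexPoly(k,cv2.convexHull(np.array(P,np.float32)).round().astype(int),1); return k>0
    from scipy.optimize import minimize
    e=d["extent"]; c0=tol(at(p,(e[0]+e[2]/2,e[1]+e[3]/2),.045))
    if abs(c0[1])>.16 or abs(c0[0])>.1: continue
    best_=max(((sil(x,y)&m).sum()/(sil(x,y)|m).sum(),x,y) for x in c0[0]+np.arange(-.015,.016,.002) for y in c0[1]+np.arange(-.015,.016,.002))
    print("outline",np.array(best_))
```

```text
312.1875 241.8125 12.7875 [ 0.0148 -0.105 ]
288.9375 243.6875 8.625 [ 0.0229 -0.0395]
234.5625 249.6875 8.6625 [0.037 0.114]
263.0625 248.9375 8.2125 [0.0228 0.0349]
349.3125 268.4375 11.9625 [-0.0808 -0.1913]
237.1875 269.9375 12.375 [-0.0213  0.1163]
218.4375 266.9375 11.9625 [-0.0023  0.1663]
336.5625 241.0625 11.9625 [ 0.0029 -0.173 ]
218.4375 286.8125 9.075 [-0.0573  0.175 ]
234.5625 290.5625 10.725 [-0.0766  0.1329]
outline [ 0.8598  0.0207 -0.0418]
outline [ 0.9346  0.0227 -0.1088]
outline [0.9192 0.0356 0.1135]
outline [0.914  0.0227 0.0364]
```

The leftmost is at about (36, 114) mm, only 4 mm inside the limit, so I re-grip it and set it at y ≈ 104 mm.

Run:
```python
from h import *
np.set_printoptions(precision=4,suppress=True)
a=rk(.035,.1135,PZ+.008); b=rk(.02,.104,PZ+.008); y=best(a,V[2]+np.pi/2)
r.goto([*a[:2],.2],q(y)); jaws.set_gripper(.088)
if r.move_linear(a,.08,f_stop=8): print("HIT",telemetry.read_tcp_pos()); r.move_linear([*a[:2],.2])
else:
    jaws.set_gripper(.03); print(telemetry.read_width())
    r.move_linear(a+[0,0,.015],.05); r.move_linear(b+[0,0,.015],.05)
    print(telemetry.read_width(),r.move_linear(b-[0,0,.003],.03,f_stop=6),telemetry.read_tcp_pos()[2]-b[2])
    jaws.set_gripper(.082); r.move_linear([*b[:2],.2],.15)
r.goto([.4,-.3,.35],q(best([.4,-.3],0)))
seebar("row2.png"); listing(); print(telemetry.read_t())
```

```text
0.0616262796513825
0.061666091221209245 True -0.00013144321375468948
handle pull/shift 0.88 [0.058  0.0199]
   [0.5432 0.2361] rack [0.0119 0.1047]  0.93
   [0.5903 0.0196] rack [ 0.0179 -0.1167]  0.89
   [ 0.765 -0.358]   ORANGE 0.81
   [ 0.6553 -0.1977]   ORANGE 0.69
   [0.5692 0.1701] rack [0.0252 0.035 ]  0.62
   [0.5786 0.0985] rack [ 0.0211 -0.0371]  0.61
81.975
```

View pics/row2.png

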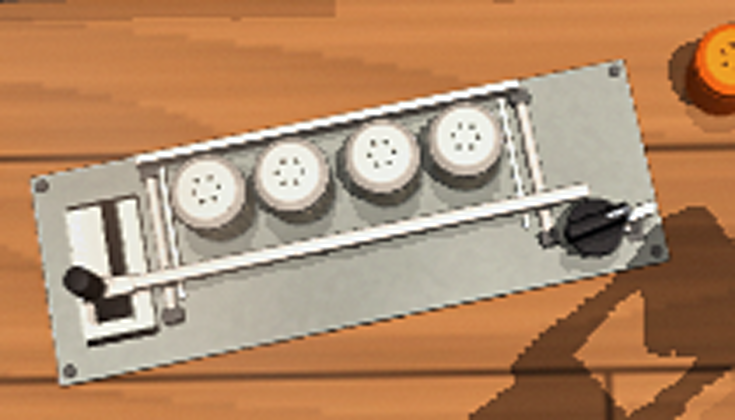

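The row is evenly spaced now, with lids at (208,192), (290,175), (378,155) and (463,138), and the bar is still in its notch. Next I unhook it.

Run:
```python
from h import *
np.set_printoptions(precision=3,suppress=True)
bar([(.072,.018),(.072,-.001),(.05,-.0005),(.027,0)],(.056,.018))
r.goto([.4,-.3,.35],q(best([.4,-.3],0)))
seebar("c1.png"); listing(); print(telemetry.read_t())
```

```text
w 0.021306861001003763
(0.072, 0.018) [-0.045  0.213] 0.021441454538908368 [10.902 -0.29  -7.815]
(0.072, -0.001) [-0.045  0.195] 0.021619420424390544 [11.231  5.764 -9.441]
(0.05, -0.0005) [-0.023  0.195] 0.02125570333884794 [10.175  1.796 -7.748]
(0.027, 0) [-0.003  0.195] 0.021298978917625035 [ 1.469  0.405 -1.493]
handle pull/shift 0.78 [0.036 0.001]
   [ 0.662 -0.2  ]   ORANGE 0.87
   [0.579 0.173] rack [0.035 0.036]  0.75
   [0.611 0.025] rack [ 0.04  -0.115]  0.7
   [ 0.767 -0.351]   ORANGE 0.7
   [0.554 0.246] rack [0.024 0.112]  0.69
93.0
```

View pics/c1.png

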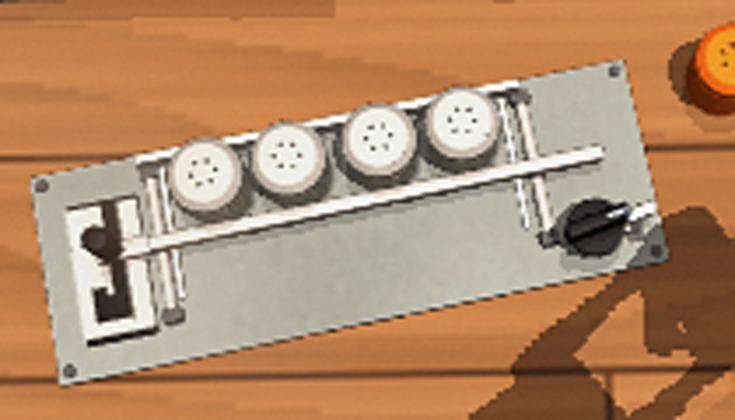

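The bar is back in the plain slot (handle at (98,240)) and holds all four shakers against the fence. Next I lock the knob.

Run:
```python
from h import *
np.set_printoptions(precision=3,suppress=True)
knob(1.4,-.02)
r.goto([.4,-.3,.35],q(best([.4,-.3],0)))
seebar("f1.png"); listing(); print(telemetry.read_t())
```

```text
knob z [ 0.524 -0.078  0.059]
w 0.012797541814331492 30.00067412853241
tq [ 1.293  0.052 -0.469]
handle pull/shift 0.73 [ 0.03  -0.001]
   [0.581 0.172] rack [0.037 0.035]  0.97
   [0.614 0.025] rack [ 0.042 -0.116]  0.91
   [ 0.653 -0.193]   ORANGE 0.87
   [ 0.76 -0.36]   ORANGE 0.74
   [0.562 0.235] rack [0.031 0.1  ]  0.63
   [0.597 0.094] rack [ 0.038 -0.045]  0.56
102.6583
```

View pics/f1.png

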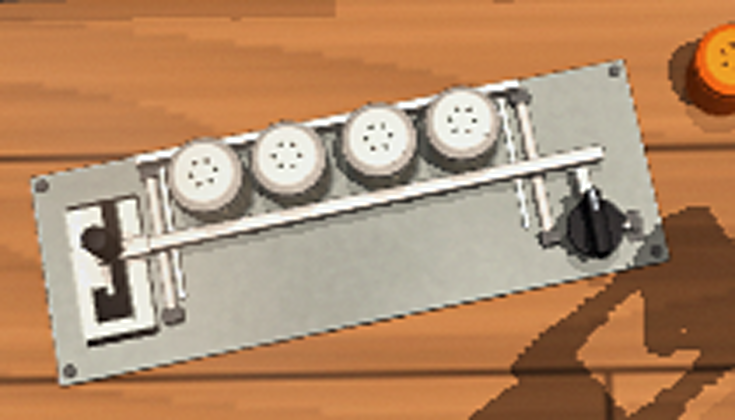

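The knob's grip again lies along the rack's x (pointer at (592,195)), and the lug blocks the bar. All four shakers are in line against the fence, and the arm is clear of everything.

```bash
python3 -c "
from h import *
print(r.hand_in())"
```

```text
the job is handed in; nothing more can be done
None
```

I packed all four shakers, clamped them against the fence, locked the knob and handed the job in after about 103 s of robot time; the hand-in call returned no verdict.

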